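# Click the aperture disc round to its widest opening

## Robot

A 7-joint arm with a two-finger parallel gripper is mounted at the origin on a cart in front of the work surface, level with it; the furniture and walls round the work are solid. World frame = base frame: x ahead of the robot, y to its left, z up, the work surface at z = 0. Lengths are in m, angles in rad, forces in N, time in s.
With the tool pointing down it reaches from about 0.425 to 0.925 m from the base axis. Payload 6.8 kg.
Tool frame: the origin (TCP) lies at the very end of the fingers, on their centre line; the grasp point (between the pads) lies 19 mm behind it; z points along the fingers, y is the line along which they close (so a half turn about z gives the same grasp; the last joint's range is limited). The gripper opens to 85 mm and grips with 20 to 120 N. Pads are 22 mm wide; open, the fingers measure 114 mm over their backs; the gripper's body (76 mm by 85 mm) begins 54 mm behind the grasp point. The pads swing forward as they close: fully open they stand 13 mm farther back than shut.
Start: joints at [-1.346, 0.477, 0.022, 1.555, -0.011, 1.109, -0.083], TCP at [0.221, 0.638, 0.231] pointing down, gripper open.
Joint ranges: [-2.96, 2.96], [-0.34, 2.1], [-1.41, 1.46], [0.24, 2.44], [-1.37, 4.51], [0.17, 1.92], [-2.96, 2.96]. Speed limits (rad/s): [2.39, 2.39, 3.14, 3.14, 3.14, 3.14, 3.14].

## Interface

Orientations are given as a unit quaternion [x, y, z, w].
In Python, from rig import robot, imaging gives the robot as it stands. The module is installed in compiled form; this text tells all that it offers.
- The arm moves only by the tool jog_arm, never from a script. Its argument "moves" is a list of rows, each a list of 7 numbers: the turn, a rotation vector about the world's x, y, z in degrees, then the shift along the world's x, y, z in m, then the finger opening in m, from 0 to 0.0854. In form: [[wx, wy, wz, dx, dy, dz, gripper], ...]. A call has 1 to 12 rows; each row shifts and turns the commanded pose from where the row before left it; what a row does not reach is not made up. A row lasts 1/10 s, in which the tool goes at most 50 mm and 8.59 degrees, less where a joint would pass 70% of its speed; a pose out of reach is approached as far as the arm can. A call is refused whole if a number of a shift passes 0.05 or a number of a turn 8.59, either way. A call with a gripper value outside its range is refused whole. The fingers move at their own pace and stop on an object; "force" is the grip in N (left out, the last holds). Time passes only in rows, so rows that do not move let the fingers close. It gives the time, the measured TCP pose, the force, the opening and the grip force at its end, in the units of the state.
- robot.sense(): the state, without advancing time (a new reading comes with each control period).
- imaging.read_camera(name): name is "scene" or "top" or "wrist"; returns a dict with "pixels" (480x640x3 uint8, blue, green, red), "vertical_fov" (degrees; the focal length in pixels is half the picture's height over the tangent of half this angle, whatever the lens; pixels are square), "cx", "cy" (the principal point, pixels), "position" and "orientation" of the camera in the world; the wrist camera has in their place "tool_from_camera" (4x4, takes a point from camera to tool coordinates, whose origin is the TCP and whose axes are the flange's). Camera axes: x right, y down, z forward; pixel columns grow to the right and rows downward; lengths in m; the calibration is good to about 2 mm. A picture is of the moment at which its call begins: read the wrist's pose just before it. There is no depth.
- robot.close_job(): hands the job in; it is judged then, once.
The state is a dict: "clock": time; "q": joint angles; "dq": joint speeds; "joint_efforts": joint torques, N m; "eef_pos": TCP position; "ee_rot": TCP orientation; "wrist_force": force on the tool from outside, world axes, zero at the start; "moment": the same for the moment, N m; "finger_gap": opening from 0.0 (shut) to 1.0 (fully open); "gripper_force": force on a finger pad.
Only numpy, scipy, OpenCV 4.12 (cv2) and the standard library are available. Lean on these libraries where they do the work, as an engineer would, in place of code of your own. Each camera call takes 0.05 s, during which the arm holds its last target. There are 200 camera calls.

## Task

On the left desk a flat metal disc with a ring of openings sits on a round grey stand and clicks from one opening to the next. Turn it clockwise (seen from above) by the black bar knob at its centre until its one wide opening has clicked in at the white pointer on the stand; do not run past it. Then let go, and leave the kitchen timer beside it where it stands.

Things in the scene. Friction and masses are not known exactly. Their poses are not given: they have to be found in the camera images.
- aperture_disc (a joint): Turn of the disc on its stand, rad, growing CLOCKWISE seen from above; 0 = wide opening at the pointer. A spring detent gives rests at every 24 degrees (0.419 rad): 0 and its multiples. About 0.1 to 0.2 N m turns it; let go within 9 degrees of a rest, it draws itself in. It starts resting 1, 2 or 3 clicks before 0 (near -0.42, -0.84 or -1.26); beyond +0.3 has run past.
- wheel_stand: Fixed round grey stand, 168 mm wide, 30 mm high; origin under its centre, on the disc's axis. Out along -x, beyond the disc's rim, a block (30 mm wide, to 48 mm high) bears a white arrowhead, the pointer. The disc above is bare metal, 144 mm wide, top at 39 mm, with 15 dark round openings on a circle of 55 mm radius: one 20 mm wide, the others 4 to 10 mm.
- disc_knob (a point): Point on the disc's vertical axis 62 mm above the desk, in the black bar knob that turns the disc. The bar is 46 mm long, 12 mm thick, 46 to 74 mm above the desk, centred on the axis, on a 42 mm wide boss. The point turns with the disc: x along the bar (the wide opening lies out along -x), y across the bar, z up.
- timer: Bystander, loose: cream kitchen timer with a pale dial and a black bar grip, 60 x 66 mm, 42 mm high, some 15 to 20 cm from the disc's axis. Origin at the centre of its underside. Not to be moved.
Not all that is in view belongs to the job. There is more than one size of the wheel_stand; the job needs the largest.

How it is judged:
By the outcome, as a careful person would: the job done as asked, in the order asked, and still so for the second after the job is handed in, with the robot touching nothing.
It also fails if it takes over 35 s, if anything falls off the work surface, if the arm or the gripper's body presses on something with over 40 N, if the wrist force passes 120 N, or if a joint passes its speed limit or range.

## Working session

There is one attempt and no reset: what is moved stays moved. The work goes in short steps, Python scripts to look and compute and a tool call to move; the robot and the scene stay as the last step left them, time stands still between calls to the robot, and variables do not carry over. Pictures are saved under pics/ and viewed, at most 10 in all, crops included, and the job is handed in when it is done.

Besides the shell and the picture viewer there is one more tool, called after "Emit:" as a command line: name --pt "numbers of a row" for each row, then --argument value for the rest. jog_arm: Moves the arm, as the interface text tells. Its arguments: {"type":"object","properties":{"moves":{"type":"array","items":{"type":"array","items":{"type":"number"}}},"force":{"type":"number"}},"required":["moves"]}

```bash
mkdir -p pics
cat > h.py <<'E'
import numpy as np, cv2
from scipy.spatial.transform import Rotation as R
from rig import robot, imaging
def cam(name):
    s=robot.sense(); c=imaging.read_camera(name); c['f']=240/np.tan(np.radians(c['vertical_fov'])/2)
    if name=='wrist':
        T=np.eye(4);T[:3,:3]=R.from_quat(s['ee_rot']).as_matrix();T[:3,3]=s['eef_pos']
        M=T@np.array(c['tool_from_camera']);c['R']=M[:3,:3];c['p']=M[:3,3]
    else:
        c['R']=R.from_quat(c['orientation']).as_matrix();c['p']=np.array(c['position'])
    return c
def ray(c,u,v,z):
    d=c['R']@np.array([(u-c['cx'])/c['f'],(v-c['cy'])/c['f'],1]);return c['p']+d*(z-c['p'][2])/d[2]
E
python3 - <<'E'
from h import *
ims=[]
for n in ['scene','top','wrist']:
    c=cam(n);cv2.imwrite(f'pics/{n}0.png',c['pixels']);print(n,c['p'],c['vertical_fov'],c['R'].round(2).tolist())
s=robot.sense();print(s['clock'],s['eef_pos'],s['ee_rot'])
E
```

```text
scene [-0.0355368  1.0645523  0.4624121] 50.13435290443089 [[-0.77, -0.3, 0.56], [-0.63, 0.36, -0.69], [0.01, -0.88, -0.47]]
top [0.35258629 0.48873698 0.93157742] 53.64809842407859 [[0.01, -0.99, 0.12], [-1.0, -0.01, -0.03], [0.03, -0.12, -0.99]]
wrist [0.15004073 0.66239757 0.37363209] 67.53934035733745 [[0.33, 0.9, 0.28], [0.94, -0.31, -0.1], [-0.0, 0.29, -0.96]]
0.15 [0.22037056 0.63756147 0.23057783] [ 1.65617802e-01  9.86189774e-01 -6.85324468e-04 -6.69895608e-05]
```

View pics/top0.png

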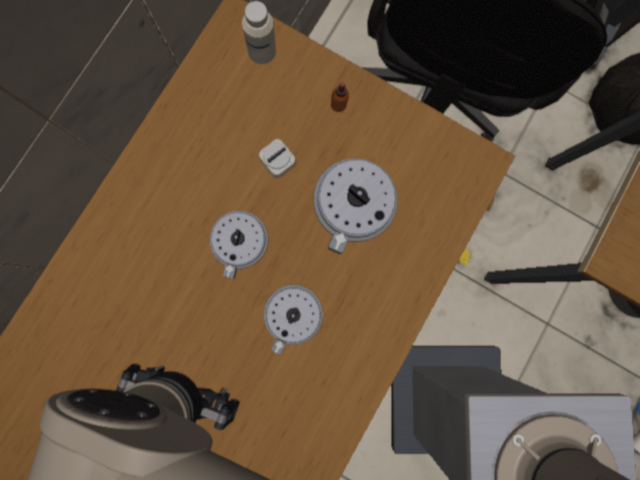

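View pics/wrist0.png

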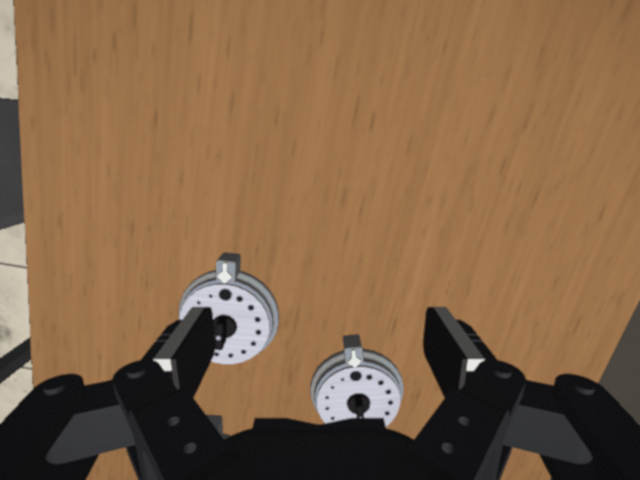

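The top view shows three stands: a large one at (356,199) and smaller ones at (238,239) and (293,315). The timer is at (277,157), with a bar grip that could pass for the knob. I choose the largest. Its pointer is at (338,242) and its wide opening at (380,215), so it looks about 3 clicks off. I'll check with a close crop.

Run:
```python
from h import *
c=cam('top');im=c['pixels'];g=cv2.cvtColor(im,cv2.COLOR_BGR2GRAY);hsv=cv2.cvtColor(im,cv2.COLOR_BGR2HSV)
x0,y0=300,130;sub=g[y0:260,x0:420]
m=cv2.inRange(hsv,(0,0,70),(180,70,255))[y0:260,x0:420]
cs,_=cv2.findContours(m,cv2.RETR_EXTERNAL,cv2.CHAIN_APPROX_NONE)
k=max(cs,key=cv2.contourArea);print('outer',cv2.boundingRect(k))
# disc: bright
m=(sub>150).astype(np.uint8)*255
d=max(cv2.findContours(cv2.morphologyEx(m,cv2.MORPH_OPEN,np.ones((3,3))),cv2.RETR_EXTERNAL,cv2.CHAIN_APPROX_NONE)[0],key=cv2.contourArea)
e=cv2.fitEllipse(cv2.convexHull(d));print('disc',e)
cen=ray(c,e[0][0]+x0,e[0][1]+y0,.039);print('cen',cen)
print('diam',np.linalg.norm(ray(c,e[0][0]+x0+e[1][1]/2,e[0][1]+y0,.039)-cen)*2)
dk=(sub<70).astype(np.uint8)*255
for q in cv2.findContours(dk,cv2.RETR_EXTERNAL,cv2.CHAIN_APPROX_NONE)[0]:
    if cv2.contourArea(q)>30:
        (u,v),wh,a=cv2.minAreaRect(q);P=ray(c,u+x0,v+y0,.039);print('dark',u+x0,v+y0,wh,a,P,np.degrees(np.arctan2(*(P-cen)[1::-1])),np.linalg.norm((P-cen)[:2]))
P=ray(c,338,242,.048);print('ptr',P,np.degrees(np.arctan2(*(P-cen)[1::-1])))
P=ray(c,277,157,.042);print('timer',P,np.linalg.norm((P-cen)[:2]),np.degrees(np.arctan2(*(P-cen)[1::-1])))
cv2.imwrite('pics/crop.png',cv2.resize(im[130:260,250:420],None,fx=4,fy=4,interpolation=cv2.INTER_CUBIC))
```

```text
outer (13, 28, 85, 95)
disc ((56.782196044921875, 66.41651916503906), (70.35202026367188, 72.2272720336914), 104.94303131103516)
cen [0.53043777 0.37877715 0.039     ]
diam 0.13939704060804248
dark 379.0 215.0 (8.0, 8.0) 90.0 [0.49489073 0.33627646 0.039     ] -129.90868938579945 0.0554066879663545
dark 357.6500015258789 196.5500030517578 (21.81971549987793, 18.973661422729492) 18.434947967529297 [0.53019981 0.37710773 0.039     ] -98.11226951337652 0.0016862954197041087
ptr [0.44132034 0.4155456  0.048     ] 157.5797269825118
timer [0.60468439 0.53253813 0.042     ] 0.17074835172349567 64.22547912567103
```

View pics/crop.png

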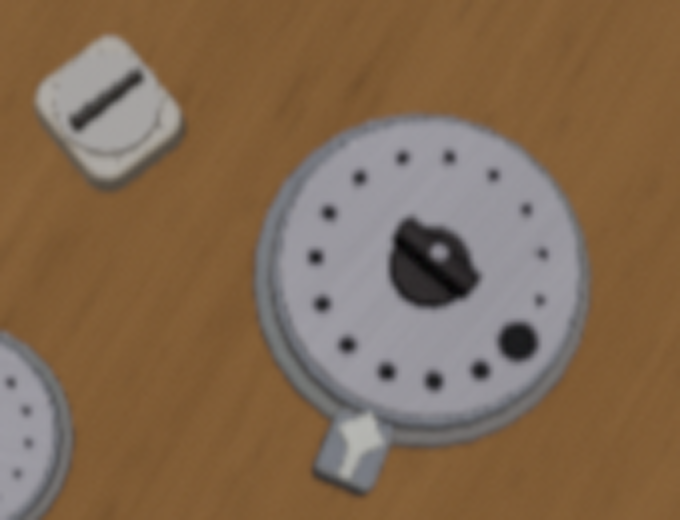

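Choice confirmed: the 144 mm disc is centred near (0.530, 0.379). The wide opening is at -130° and the pointer at 158°, so it needs 3 clicks (72°) clockwise. The bar lies along 50°, so the tool needs about +69° of yaw first.

Emit:
jog_arm --pt "0 0 6.9 0.031 -0.026 -0.003 0.0854" --pt "0 0 6.9 0.031 -0.026 -0.003 0.0854" --pt "0 0 6.9 0.031 -0.026 -0.003 0.0854" --pt "0 0 6.9 0.031 -0.026 -0.003 0.0854" --pt "0 0 6.9 0.031 -0.026 -0.003 0.0854" --pt "0 0 6.9 0.031 -0.026 -0.003 0.0854" --pt "0 0 6.9 0.031 -0.026 -0.003 0.0854" --pt "0 0 6.9 0.031 -0.026 -0.003 0.0854" --pt "0 0 6.9 0.031 -0.026 -0.003 0.0854" --pt "0 0 6.9 0.031 -0.026 -0.003 0.0854" --pt "0 0 0 0 0 0 0.0854" --pt "0 0 0 0 0 0 0.0854"

```text
clock: 1.4
eef_pos: [0.5313, 0.3766, 0.2009]
ee_rot: [-0.42, 0.907, -0.0, -0.0]
wrist_force: [-0.0, -0.7, -0.4]
finger_gap: 1.0
gripper_force: 0.0
```

```bash
cat >> h.py <<'E'
def yaw(s): 
    y=R.from_quat(s['ee_rot']).as_matrix()[:,1];return np.degrees(np.arctan2(y[1],y[0]))
E
python3 - <<'E'
from h import *
s=robot.sense();print(s['clock'],s['eef_pos'],yaw(s),s['q'])
c=cam('wrist');cv2.imwrite('pics/w1.png',c['pixels']);print(c['p'],c['R'].round(2))
E
```

```text
1.4 [0.53134914 0.37661315 0.20086862] 139.71153240806916 [-0.61900358  0.47039699 -0.12854643  1.63829098  0.06746241  1.03799715
  1.67035858]
[0.483487   0.31951521 0.34414625] [[-0.76  0.62  0.19]
 [ 0.65  0.73  0.22]
 [-0.    0.29 -0.96]]
```

View pics/w1.png

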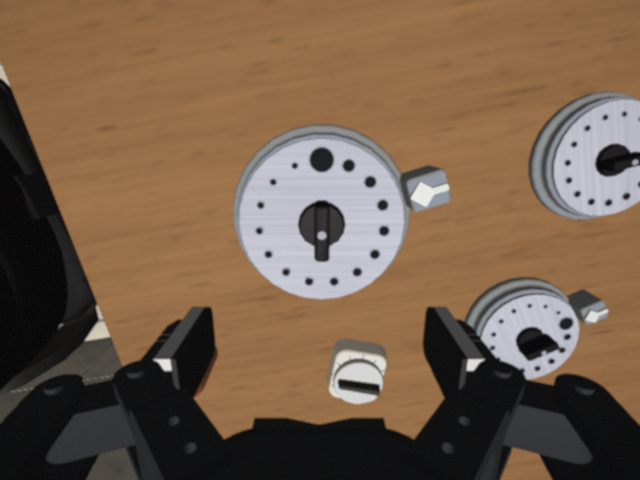

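The wrist view shows the large disc centred at about (321,218). The wide opening is at (321,160), the pointer at (428,195), and the bar is upright from (321,205) to (321,260).

Run:
```python
from h import *
c=cam('wrist');im=c['pixels'];g=cv2.cvtColor(im,cv2.COLOR_BGR2GRAY)[110:310,225:415]
m=(g>150).astype(np.uint8)*255
m=cv2.morphologyEx(m,cv2.MORPH_OPEN,np.ones((5,5)))
d=max(cv2.findContours(m,cv2.RETR_EXTERNAL,cv2.CHAIN_APPROX_NONE)[0],key=cv2.contourArea)
e=cv2.fitEllipse(cv2.convexHull(d));print(e)
W=np.array([ray(c,p[0][0]+225,p[0][1]+110,.039)[:2] for p in cv2.convexHull(d)],np.float32)
print('disc',cv2.minEnclosingCircle(W))
ctr=[]
for q in cv2.findContours(((g<75)*255).astype(np.uint8),cv2.RETR_EXTERNAL,cv2.CHAIN_APPROX_NONE)[0]:
    if cv2.contourArea(q)<8: continue
    M=cv2.moments(q);P=ray(c,M['m10']/M['m00']+225,M['m01']/M['m00']+110,.039);ctr.append((cv2.contourArea(q),*P[:2]))
ctr=np.array(ctr);print(ctr.round(4))
H=ctr[ctr[:,0]<1000]
H=H[np.abs(np.hypot(*(H[:,1:]-[.5304,.3788]).T)-.055)<.006]
a=np.c_[H[:,1:],np.ones(len(H))];s=np.linalg.lstsq(a,(H[:,1:]**2).sum(1),rcond=None)[0];cc=s[:2]/2
print('holefit',len(H),cc,np.sqrt(s[2]+cc@cc))
B=H[H[:,0].argmax(),1:]-cc;print('wide',np.degrees(np.arctan2(B[1],B[0])))
# rays of bar top ends
print(ray(c,321,205,.074),ray(c,321,260,.074))
```

```text
((93.81590270996094, 107.54068756103516), (161.15701293945312, 165.92591857910156), 85.75562286376953)
disc ((0.5305250883102417, 0.37820830941200256), 0.07292196154594421)
[[2.000e+01 5.569e-01 4.275e-01]
 [1.600e+01 5.745e-01 4.124e-01]
 [1.400e+01 5.845e-01 3.920e-01]
 [2.400e+01 5.351e-01 4.340e-01]
 [1.150e+01 5.852e-01 3.689e-01]
 [2.850e+01 5.122e-01 4.307e-01]
 [9.500e+00 5.765e-01 3.477e-01]
 [3.700e+01 4.927e-01 4.188e-01]
 [9.000e+00 5.601e-01 3.319e-01]
 [4.600e+01 4.798e-01 3.997e-01]
 [1.674e+03 5.323e-01 3.805e-01]
 [5.300e+01 4.759e-01 3.772e-01]
 [1.515e+02 4.516e-01 3.976e-01]
 [6.750e+01 4.812e-01 3.549e-01]
 [3.625e+02 4.953e-01 3.366e-01]]
holefit 13 [0.53090941 0.3788119 ] 0.05519224692268729
wide -130.1630777562261
[0.5146847  0.36231005 0.074     ] [0.54334014 0.39638784 0.074     ]
```

Axis at (0.531, 0.379), and yaw is already right. Descending, with the fingers partly open.

Emit:
jog_arm --pt "0 0 0 0 0.0022 -0.03 0.05" --pt "0 0 0 0 0 -0.03 0.05" --pt "0 0 0 0 0 -0.03 0.05" --pt "0 0 0 0 0 -0.03 0.05" --pt "0 0 0 0 0 -0.02 0.05" --pt "0 0 0 0 0 -0.01 0.05" --pt "0 0 0 0 0 0 0.05" --pt "0 0 0 0 0 0 0.05" --force 40

```text
clock: 2.3
eef_pos: [0.5305, 0.3814, 0.0523]
ee_rot: [-0.423, 0.906, 0.0, 0.001]
wrist_force: [-0.5, 0.5, 0.2]
finger_gap: 0.585
gripper_force: 0.0
```

Emit:
jog_arm --pt "0 0 0 0 0 0 0" --pt "0 0 0 0 0 0 0" --pt "0 0 0 0 0 0 0" --pt "0 0 0 0 0 0 0" --pt "0 0 0 0 0 0 0" --pt "0 0 0 0 0 0 0" --pt "0 0 0 0 0 0 0" --force 40

```text
clock: 3.0
eef_pos: [0.5314, 0.3803, 0.0525]
ee_rot: [-0.422, 0.907, 0.0, 0.001]
wrist_force: [0.3, -2.0, 6.1]
finger_gap: 0.133
gripper_force: 42.1
```

Run:
```python
from h import *
s=robot.sense();print(s['eef_pos'],yaw(s),s['wrist_force'],s['moment'],s['finger_gap'],s['gripper_force'],s['q'][6])
```

```text
[0.53141188 0.38029412 0.05251744] 139.89804244666473 [ 0.34529201 -1.95815286  6.09800209] [-0.29784743  0.04102665 -0.00747537] 0.1326088213017907 42.130839228630066 1.641672089469671
```

Gripped the bar (11 mm). Turning clockwise 60° first.

Emit:
jog_arm --pt "0 0 -5 0 0 0 0" --pt "0 0 -5 0 0 0 0" --pt "0 0 -5 0 0 0 0" --pt "0 0 -5 0 0 0 0" --pt "0 0 -5 0 0 0 0" --pt "0 0 -5 0 0 0 0" --pt "0 0 -5 0 0 0 0" --pt "0 0 -5 0 0 0 0" --pt "0 0 -5 0 0 0 0" --pt "0 0 -5 0 0 0 0" --pt "0 0 -5 0 0 0 0" --pt "0 0 -5 0 0 0 0"

```text
clock: 4.2
eef_pos: [0.5321, 0.3784, 0.0525]
ee_rot: [0.09, 0.996, -0.001, 0.001]
wrist_force: [1.2, -6.8, 7.0]
finger_gap: 0.133
gripper_force: 42.4
```

Run:
```python
from h import *
s=robot.sense();print(s['eef_pos'],yaw(s),s['wrist_force'],s['moment'],s['finger_gap'],s['gripper_force'])
cv2.imwrite('pics/w2.png',np.hstack([cv2.resize(cam('wrist')['pixels'],(400,300)),cv2.resize(cam('scene')['pixels'],(400,300))]))
```

```text
[0.53212288 0.37836037 0.05246221] 79.63522664718077 [ 1.22679344 -6.79096363  6.97314004] [-1.11115631 -0.1410377   0.05126391] 0.13251857615491783 42.412667870521545
```

View pics/w2.png

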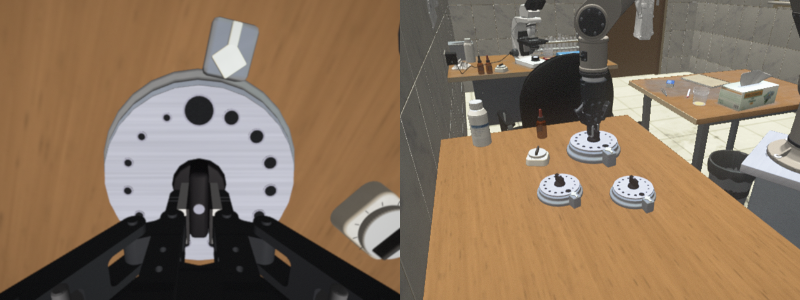

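The disc followed: the wide opening at (199,110) is about 12° short of the pointer at (229,65). Turning the last 12°.

Emit:
jog_arm --pt "0 0 -4 0 0 0 0" --pt "0 0 -4 0 0 0 0" --pt "0 0 -4 0 0 0 0" --pt "0 0 0 0 0 0 0" --pt "0 0 0 0 0 0 0"

```text
clock: 4.8
eef_pos: [0.5321, 0.3779, 0.0525]
ee_rot: [0.192, 0.981, -0.001, 0.001]
wrist_force: [-0.2, -6.2, 8.2]
finger_gap: 0.131
gripper_force: 42.6
```

Run:
```python
from h import *
s=robot.sense();print(s['eef_pos'],yaw(s),s['moment'],s['finger_gap'])
c=cam('wrist');cv2.imwrite('pics/w3.png',c['pixels'])
```

```text
[0.532067   0.37789928 0.05246864] 67.80874545772286 [-1.32691746 -0.02514885 -0.02425881] 0.13050248130627323
```

View pics/w3.png

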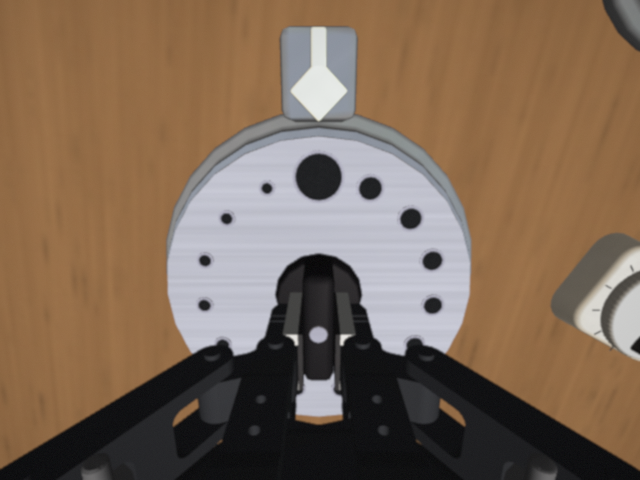

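The wide opening at (319,177) is right under the pointer tip at (319,120). Releasing and backing straight up.

Emit:
jog_arm --pt "0 0 0 0 0 0 0.05" --pt "0 0 0 0 0 0 0.05" --pt "0 0 0 0 0 0 0.05" --pt "0 0 0 0 0 0 0.05" --pt "0 0 0 0 0 0.02 0.05" --pt "0 0 0 0 0 0.03 0.05" --pt "0 0 0 0 0 0.03 0.05" --pt "0 0 0 0 0 0.03 0.05" --pt "0 0 0 0 0 0.03 0.05" --pt "0 0 0 0 0 0 0.05" --pt "0 0 0 0 0 0 0.05"

```text
clock: 5.95
eef_pos: [0.5306, 0.3806, 0.1918]
ee_rot: [0.191, 0.982, 0.001, 0.0]
wrist_force: [-0.4, -0.2, -0.4]
finger_gap: 0.591
gripper_force: 0.0
```

Run:
```python
from h import *
s=robot.sense();print(s['eef_pos'],s['wrist_force'])
c=cam('wrist');cv2.imwrite('pics/w4.png',c['pixels'])
```

```text
[0.530586   0.38061023 0.19183327] [-0.3846922  -0.23273573 -0.44982123]
```

View pics/w4.png

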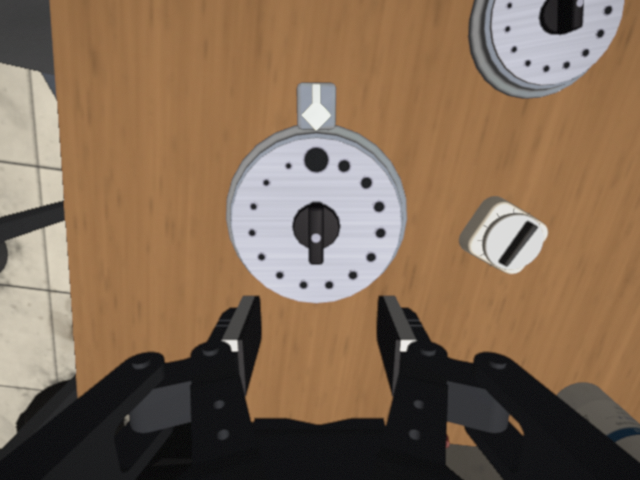

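The wide opening at (316,160) sits at the pointer tip (316,128). The gripper is clear and the timer stands untouched at (505,236).

```bash
python3 -c "
from rig import robot
print(robot.close_job())"
```

```text
the job is handed in; nothing more can be done
None
```

I turned the large disc three clicks clockwise, so its wide opening now rests at the white pointer; the gripper is clear, the timer was not touched, and the job was handed in at about 6 s.

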